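# Serve the canelé with the tongs

### The arm

A 6-joint arm with a two-finger parallel gripper is mounted at the origin on the work surface. World frame = base frame: x ahead of the robot, y to its left, z up, the work surface at z = 0. Lengths are in mm, angles in rad, forces in N, time in s.
With the tool pointing down it reaches from about 275 to 825 mm from the base axis. Payload 4.9 kg.
Tool frame: the origin (TCP) lies at the very end of the fingers, on their centre line; the grasp point (between the pads) lies 19 mm behind it; y points along the fingers, x is the direction in which the jaws open and shut, and the axes are right-handed (so a half turn about y gives the same grasp; the last joint's range is limited). The gripper opens to 85 mm and grips with 20 to 120 N. Pads are 22 mm wide; open, the fingers measure 114 mm over their backs; the gripper's body (76 mm by 85 mm) begins 54 mm behind the grasp point. The pads swing forward as they close: fully open they stand 13 mm farther back than shut.
Start: joints at [-1.262, 0.326, -0.193, 1.052, 0, 1.437], TCP at [235.673, -496.968, 231.281] pointing down, gripper open.
Joint ranges: [-2.65, 2.65], [-0.97, 1.79], [-1.3, 1.35], [-1.93, 2.1], [-1.47, 1.37], [-3.14, 3.14]. Speed limits (rad/s): [2.57, 2.57, 3.14, 3.14, 3.14, 3.14].

### API

Orientations are given as a unit quaternion [w, x, y, z].
In Python, from workcell import * gives the robot as it stands.
- The arm moves only by the shell command python3 -m creep 'ROWS' [FORCE]. ROWS is JSON, a list of rows, each an object of numbers: "x", "y", "z": the shift along the tool's x, y, z in units of 0.2 m (1.0 is 0.2 m); "rx", "ry", "rz": the turn, a rotation vector about the tool's x, y, z in units of 90 degrees (1.0 is 90 degrees); "jaw": the gripper's target within -1 to 1 (fully open at 1, half-way at 0, shut at -1). A call has exactly 5 rows; each row is the pose to reach, as a shift and turn from the pose commanded when the call began, along the tool's axes at that moment; what a row does not reach only later rows make up. A row lasts 1/12 s, in which the tool goes at most 41.7 mm and 7.16 degrees, less where a joint would pass 70% of its speed; a pose out of reach is approached as far as the arm can. A call with a number of a shift or a turn outside -1 to 1 is refused whole. A call with a gripper value outside its range is refused whole. The fingers move at their own pace and stop on an object; FORCE is the grip in N (left out, the last holds). Time passes only in rows, so rows that repeat a pose let the fingers close, or fill a call up. It gives the time, the measured TCP pose, the force and the opening at its end, in the units of the state.
- get_obs(): the state, without advancing time (a new reading comes with each control period).
- get_image(name): name is "side" or "top" or "wrist"; returns a dict with "pixels" (480x640x3 uint8, blue, green, red), "fovy" (degrees; the focal length in pixels is half the picture's height over the tangent of half this angle, whatever the lens; pixels are square), "cx", "cy" (the principal point, pixels), "D" ([k1, k2, p1, p2, k3] as OpenCV has them; the pictures are not rectified), "R" (3x3) and "t" (3): a world point X has camera coordinates R X + t; the wrist camera has in their place "mount" (4x4, takes a point from camera to tool coordinates, whose origin is the TCP and whose axes are the tool frame's). Camera axes: x right, y down, z forward; pixel columns grow to the right and rows downward; lengths in mm; the calibration is good to about 2 mm. A picture is of the moment at which its call begins: read the wrist's pose just before it. There is no depth.
- close_job(): hands the job in, once; it reports no verdict.
The state is a dict: "time_s": time; "joint_pos": joint angles; "joint_velocities": joint speeds; "tau": joint torques, N m; "position": TCP position; "tool_rot": TCP orientation; "wrist_force": force on the tool from outside, world axes, zero at the start; "wrist_torque": the same for the moment, N m; "opening": opening from 0.0 (shut) to 1.0 (fully open).
Only numpy, scipy, OpenCV 4.12 (cv2) and the standard library are available. Lean on these libraries where they do the work, as an engineer would, in place of code of your own. Each camera call takes 0.05 s, during which the arm holds its last target.

### The job

Take the tongs off the wooden board and use them, never your fingers, to pick the dark brown canelé off the white stand, leaving the other two pastries and everything else on the desk where they are. Carry it upright to the empty white plate and finish while still holding it there in the tongs, steady, about 8 cm above the middle of the plate, until I take it: do not put it down or let go.

Things in the scene. Friction and masses are not known exactly. Their poses are not given: they have to be found in the camera images.
- tongs: spring serving tongs, 221 mm long, 84 g: two steel arms joined by a round bow, red jaws in front, lying on edge on the board, arms side by side. Origin: midway between the arms at their middle, level with the underside; x forward to the jaws, y to the left arm, z up. There the arms are 20 mm tall (z 1 to 21 mm), 62 mm apart over their outsides when open, clear to grip from above from x = -60 to +50 mm.
- tongs_bow (a point): apex of the bow at the rear end of the tongs, where both arms pivot, at x = -100 mm of tongs; the jaws' centres lie at x = 92 mm, z = 11 mm and the front end at 121 mm. Each arm is a straight strip 4 mm thick, splayed 0.07 rad outward when open. The left arm is part of tongs, the right one of the joint; pads closing from both sides close both evenly.
- tongs_arm (a joint): closing of the tongs: 0 rad open, jaws 63 mm apart; 0.14 rad arms parallel, 48 mm over their outsides, jaws 36 mm apart (on the canelé); 0.30 rad stop. A spring opens them: 4 N at the origin when open, 6 N at 0.14 rad. Gripped lightly to 57 mm over the outsides they can be carried with the jaws still 53 mm apart; a grip of 20 to 40 N then closes them on the canelé.
- jaw_left: red silicone jaw of the left arm, 55 mm long, 22 mm tall, 7 mm thick. Origin: centre of its gripping face; x forward along the jaw, y away from the gripping face, z up.
- jaw_right: red silicone jaw of the right arm, same size. Origin: centre of its gripping face; x forward along the jaw, gripping face looks to its +y, z up.
- canele: the pastry to serve: a dark brown fluted upright cylinder, 36 mm across, 37 mm tall, about 20 to 40 g, firm. Origin: centre of its underside, z up. It stands on the stand in any of the three places.
- macaron: pink macaron, 42 mm across, 26 mm tall, on the stand; leave it. Origin: centre of its underside.
- tartlet: yellow lemon tartlet in a pale crust, 49 mm across, 27 mm tall with a red berry, on the stand; leave it. Origin: centre of its underside.
- stand: white petit-four stand, fixed: a flat slab 110 mm deep (x) by 280 mm wide (y) by 10 mm thick on two round feet, its top 55 mm above the desk. Origin: centre of its underside on the desk; the three pastries stand in a row along its y, about 85 mm apart.
- board: light wooden board on which the tongs lie, fixed, 250 x 130 x 15 mm thick. Origin: centre of its underside, its length along x. It is either to the right or to the left, the plate on the other side.
- plate: empty white dessert plate, fixed, 160 mm across, rim 16 mm high. Origin: centre of its underside on the desk.
- teacup: cream teacup with a handle, 62 mm tall, on its saucer beyond the stand to the right; leave it. Origin: centre of its underside.
- saucer: white saucer, 136 mm across, under the teacup; leave it.
- perfume: clear glass perfume bottle, 40 mm across and 95 mm tall, beyond the stand to the left; leave it. Origin: centre of its underside.
- compact: round pink and gold powder compact, 72 mm across, 17 mm tall, near the robot on its left; leave it. Origin: centre of its underside.
- clip: cream bag clip with a black tail, lying flat, 85 x 86 mm, 17 mm tall, in front of the stand near the robot; leave it. Origin: centre of its cream bar.
There are look-alikes about, which are no part of the job. There is more than one size of the tongs; the job needs the larger. What is shaped like the plate but green or orange is not meant.

How it is judged:
By the outcome, as a careful person would: the job done as asked, in the order asked, and still so for the second after the job is handed in, while the arm keeps its last pose, push and grip.
It also fails if it takes over 51 s, if anything falls off the work surface, if the arm or the gripper's body presses on something with over 40 N, if the wrist force passes 120 N, or if a joint passes its speed limit or range.

## Working session

There is one attempt and no reset: what is moved stays moved. The work goes in short steps, Python scripts to look and compute and a shell command to move; the robot and the scene stay as the last step left them, time stands still between calls to the robot, and variables do not carry over. Pictures are saved under pics/ and viewed, and the job is handed in when it is done.

```bash
ls; mkdir -p pics; cat > h.py <<'E'
from workcell import *
import numpy as np, cv2, json
from scipy.spatial.transform import Rotation as Ro
def K(im):
    f=240/np.tan(np.radians(im["fovy"])/2)
    return np.array([[f,0,im["cx"]],[0,f,im["cy"]],[0,0,1.]])
def toolT(o):
    q=o["tool_rot"]; return Ro.from_quat([q[1],q[2],q[3],q[0]]).as_matrix(), np.array(o["position"],float)
def grab(name,fn):
    o=get_obs(); im=get_image(name); cv2.imwrite("pics/"+fn,im["pixels"])
    if name=="wrist":
        Rt,p=toolT(o); M=np.array(im["mount"]); 
        Rc=Rt@M[:3,:3]; c=Rt@M[:3,3]+p
    else:
        Rc=np.array(im["R"]).T; c=-Rc@np.array(im["t"])
    im["Rc"]=Rc; im["c"]=c
    np.save("pics/"+fn+".npy",dict(K=K(im),D=np.array(im["D"],float),Rc=Rc,c=c,pix=im["pixels"]),allow_pickle=True)
    return im
def load(fn): return np.load("pics/"+fn+".npy",allow_pickle=True).item()
def ray(m,uv):
    u=cv2.undistortPoints(np.array([[uv]],float),m["K"],m["D"])[0,0]
    d=m["Rc"]@np.array([u[0],u[1],1]); return m["c"],d
def onz(m,uv,z):
    c,d=ray(m,uv); return c+d*(z-c[2])/d[2]
def proj(m,X):
    X=np.atleast_2d(X).astype(float); R=m["Rc"].T
    return cv2.projectPoints(X.reshape(-1,1,3),cv2.Rodrigues(R)[0],-R@m["c"],m["K"],m["D"])[0][:,0]
E
python3 - <<'E'
from h import *
print(get_obs())
for n in("top","side","wrist"): im=grab(n,n+"0.png"); print(n,im["c"],im["Rc"].round(2).tolist(),im["fovy"],im["D"])
E
```

```text
pics
{'time_s': 0.0, 'joint_pos': array([-1.26222422e+00,  3.26973058e-01, -1.93553331e-01,  1.05199811e+00,
       -2.76377049e-06,  1.43661487e+00]), 'joint_velocities': array([ 0.00085992, -0.00038817, -0.00035421,  0.00043752,  0.00140694,
       -0.00129661]), 'tau': array([-5.62116074e-04, -4.43398368e+01,  2.62439167e+01,  1.53589051e-02,
       -9.42830820e-05,  2.07561413e-05]), 'position': array([ 235.48134206, -496.41329063,  230.497541  ]), 'tool_rot': array([ 0.59797635, -0.59719229,  0.37848004, -0.37754273]), 'wrist_force': array([ 0.23892309,  0.28761542, -0.07027021]), 'wrist_torque': array([-0.01087958, -0.01068435,  0.03169239]), 'opening': 0.9991824639082195}
top [ 414.69858383  -65.39228906 1476.83559252] [[-0.03, -1.0, 0.08], [-1.0, 0.03, -0.01], [0.01, -0.08, -1.0]] 46.522593887862804 [-0.09436364  0.          0.          0.          0.        ]
side [328.25587843 792.58035843 912.70852341] [[-0.97, -0.16, 0.16], [-0.23, 0.66, -0.72], [0.01, -0.73, -0.68]] 47.677030706511125 [0.04867485 0.         0.         0.         0.        ]
wrist [ 302.98391577 -463.89462064  372.79569781] [[0.43, -0.86, -0.26], [-0.9, -0.41, -0.12], [-0.0, 0.29, -0.96]] 71.24942836507213 [0.00774676 0.         0.         0.         0.        ]
```

View pics/top0.png

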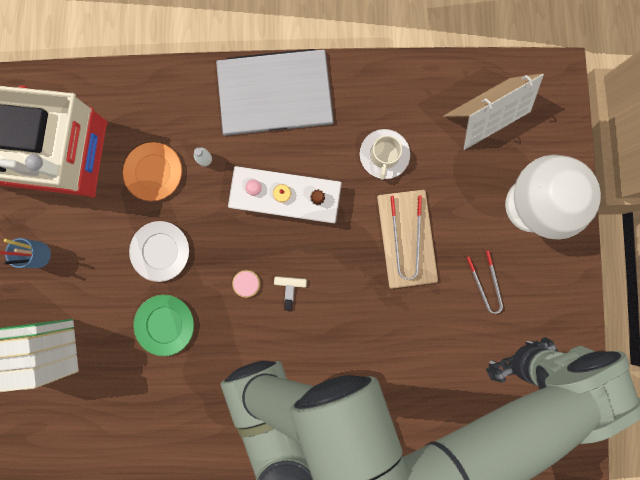

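View pics/side0.png

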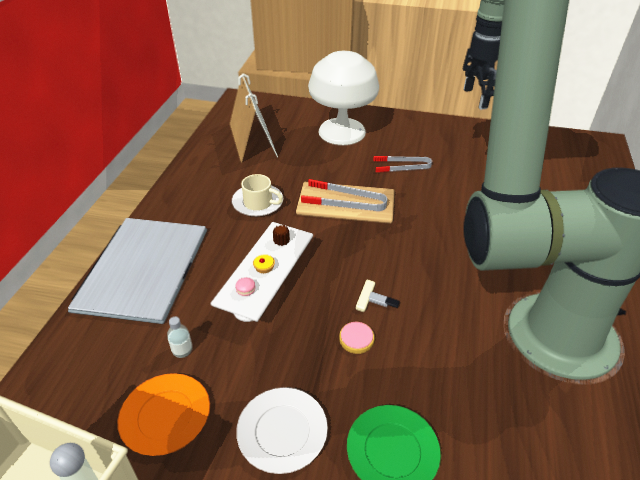

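View pics/wrist0.png

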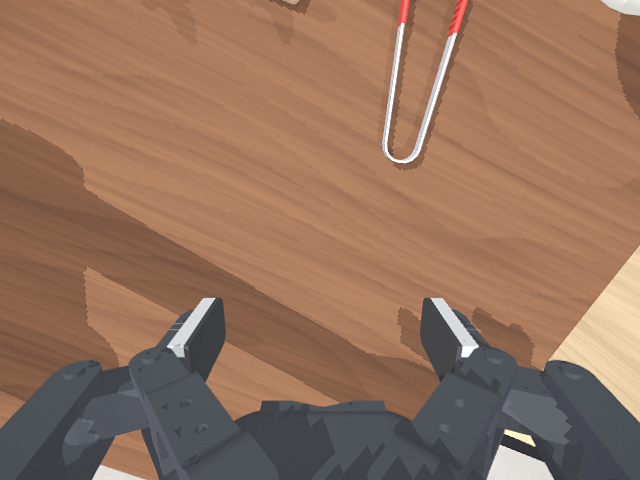

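The top view shows the tongs on the board at about (407,240), with jaws up and the bow at (410,278). The smaller tongs lie on the desk at (487,285). The canelé is at the right place on the stand (318,198), and the white plate is at (159,251). Next I'll measure them.

```bash
python3 - <<'E'
from h import *
m=load("top0.png"); p=m["pix"]; hsv=cv2.cvtColor(p,cv2.COLOR_BGR2HSV)
def blobs(mask,roi,mn=15):
    x0,y0,x1,y1=roi; k=np.zeros_like(mask); k[y0:y1,x0:x1]=mask[y0:y1,x0:x1]
    n,l,s,c=cv2.connectedComponentsWithStats(k); return [(s[i].tolist(),c[i].round(1).tolist(),l==i) for i in range(1,n) if s[i][4]>=mn]
red=((cv2.inRange(hsv,(0,150,90),(8,255,255))|cv2.inRange(hsv,(172,150,90),(180,255,255))))
for s,c,l in blobs(red,(380,180,440,290)): 
    r=cv2.minAreaRect(np.argwhere(l)[:,::-1].astype(np.float32)); print("jaw",s,c,r,onz(m,c,37).round(1))
steel=cv2.inRange(hsv,(0,0,120),(180,60,255))
for s,c,l in blobs(steel,(385,205,435,285)):
    print("steel",s,c); pts=np.argwhere(l)
    for v in range(205,285,5):
        xs=pts[pts[:,0]==v][:,1]
        print(v,xs.tolist())
dark=cv2.inRange(hsv,(0,60,0),(25,255,110))
for s,c,l in blobs(dark,(300,183,333,214)): print("dark",s,c,onz(m,c,92).round(1))
white=cv2.inRange(hsv,(0,0,150),(180,45,255))
for s,c,l in blobs(white,(110,205,205,295),100):
    e=cv2.fitEllipse(cv2.findContours(l.astype(np.uint8),0,1)[0][0]); print("plate",s,e,onz(m,e[0],14).round(1))
for s,c,l in blobs(white,(215,150,355,235),100):
    r=cv2.minAreaRect(np.argwhere(l)[:,::-1].astype(np.float32)); print("stand",s,r)
    for b in cv2.boxPoints(r): print(onz(m,b,55).round(1))
for nm,roi in(("tongs",(370,185,445,295)),("stand",(220,155,350,230))):
    x0,y0,x1,y1=roi; c=p[y0:y1,x0:x1]; f=min(800/c.shape[1],600/c.shape[0]); cv2.imwrite(f"pics/{nm}c.png",cv2.resize(c,None,fx=f,fy=f,interpolation=cv2.INTER_NEAREST))
E
```

```text
jaw [417, 195, 5, 20, 61] [419.0, 205.2] ((418.91033935546875, 204.5241241455078), (3.288433313369751, 19.143381118774414), 3.3664608001708984) [ 602.  -343.4   37. ]
jaw [391, 196, 4, 20, 60] [392.5, 205.3] ((392.5, 205.5), (19.0, 3.0), 90.0) [ 603.3 -273.9   37. ]
steel [392, 216, 29, 64, 386] [407.1, 248.5]
205 []
210 []
215 []
220 [393, 394, 395, 418, 419, 420]
225 [393, 394, 395, 417, 418, 419]
230 [394, 395, 396, 417, 418, 419]
235 [394, 395, 396, 417, 418, 419]
240 [395, 396, 397, 417, 418, 419]
245 [395, 396, 397, 417, 418, 419]
250 [396, 397, 416, 417, 418]
255 [396, 397, 398, 416, 417, 418]
260 [396, 397, 398, 416, 417, 418]
265 [397, 398, 399, 416, 417, 418]
270 [397, 398, 399, 416, 417, 418]
275 [400, 401, 402, 413, 414, 415, 416]
280 []
dark [311, 191, 14, 14, 59] [318.1, 199.4] [615.6 -79.8  92. ]
plate [129, 221, 60, 61, 2844] ((158.71664428710938, 250.8931427001953), (58.608116149902344, 60.000244140625), 25.974149703979492) [501.4 343.1  14. ]
stand [228, 166, 113, 57, 3944] ((284.119140625, 194.18096923828125), (108.81852722167969, 42.31831741333008), 8.27589225769043)
[606.7 153.6  55. ]
[715.4 136.6  55. ]
[ 667.2 -140.5   55. ]
[ 559.1 -121.7   55. ]
```

View pics/tongsc.png

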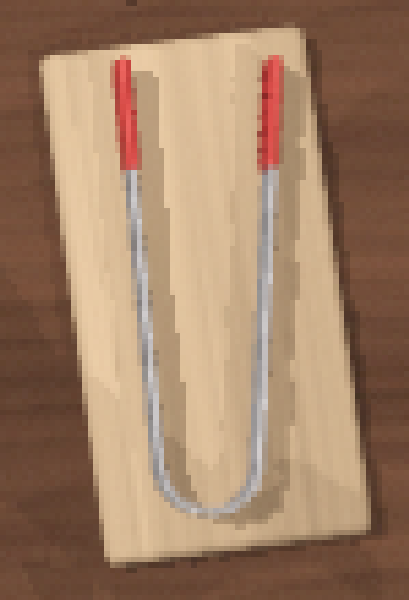

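View pics/standc.png

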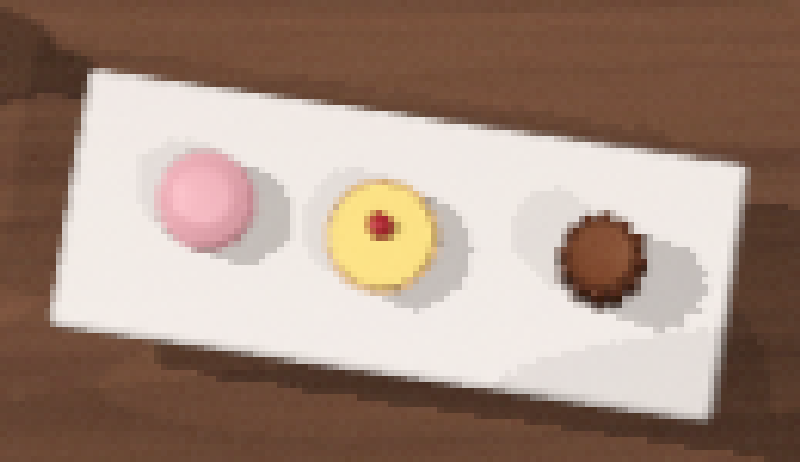

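```bash
python3 - <<'E'
from h import *
m=load("top0.png"); s=load("side0.png")
def row(v,a,b): return onz(m,(a,v),30)
L={220:(394,419),230:(395,418),240:(396,418),250:(396.5,417),260:(397,417),265:(398,417)}
A=np.array([onz(m,(a,v),32)[:2] for v,(a,b) in L.items()]);B=np.array([onz(m,(b,v),32)[:2] for v,(a,b) in L.items()])
mid=(A+B)/2; print(np.c_[mid,np.linalg.norm(A-B,axis=1)].round(1))
f=np.polyfit(mid[:,0],mid[:,1],1); print("yaw mid",np.arctan(f[0]))
print("armL",np.arctan(np.polyfit(A[:,0],A[:,1],1)[0]),"armR",np.arctan(np.polyfit(B[:,0],B[:,1],1)[0]))
print("bow",onz(m,(408,279.3),33).round(1),"jaw mid",((onz(m,(392.5,205.3),34)+onz(m,(419,205.2),34))/2).round(1))
print("front",onz(m,(392,195.5),34).round(1),onz(m,(420,195),34).round(1))
# board corners
for c in((43,58),(303,28),(370,530),(108,565)): print("board",onz(m,(370+c[0]/5.45,185+c[1]/5.45),15).round(1))
print("canele top",onz(m,(220+605/6.154-.5,155+253/6.154-.5),92).round(1))
hsv=cv2.cvtColor(s["pix"],cv2.COLOR_BGR2HSV); k=cv2.inRange(hsv,(0,60,0),(25,255,90)); k2=np.zeros_like(k);k2[220:250,268:295]=k[220:250,268:295]
ys,xs=np.nonzero(k2); print("side dark",xs.min(),xs.max(),ys.min(),ys.max(),xs.mean(),ys.mean())
for xy in((617,-79),(620,-79)): print(proj(s,[[*xy,55],[*xy,73.5],[*xy,92]]).round(1).tolist(),proj(m,[[*xy,92],[*xy,73]]).round(1).tolist())
e=onz(s,(282,435-2),14)
w=cv2.inRange(hsv,(0,0,140),(180,45,255)); k2=np.zeros_like(w);k2[380:478,230:333]=w[380:478,230:333]
c=max(cv2.findContours(k2,0,1)[0],key=cv2.contourArea); E=cv2.fitEllipse(c); print(E,onz(s,E[0],14).round(1))
o=get_obs(); R,p=toolT(o); print(R.round(3),p)
x=s["pix"][205:260,255:320]; cv2.imwrite("pics/sc.png",cv2.resize(x,None,fx=10,fy=10,interpolation=0))
E
```

```text
[[ 564.5 -309.9   65.7]
 [ 538.2 -308.9   60.4]
 [ 512.1 -309.2   57.7]
 [ 486.  -307.5   53.7]
 [ 460.  -307.2   52.3]
 [ 447.  -308.    49.6]]
yaw mid -0.019837529160123702
armL 0.044139333037037085 armR -0.08376408448331865
bow [ 409.9 -307.8   33. ] jaw mid [ 603.  -309.1   34. ]
front [ 629.6 -274.    34. ] [ 629.2 -347.8   34. ]
board [ 632.9 -239.2   15. ]
board [ 644.8 -367.    15. ]
board [ 399.8 -389.6   15. ]
board [ 386.8 -262.    15. ]
canele top [625.2 -79.4  92. ]
side dark 273 289 220 244 280.82159624413146 236.07042253521126
[[283.6, 242.0], [283.2, 236.1], [282.9, 230.0]] [[317.7, 198.9], [317.7, 199.9]]
[[282.3, 241.8], [282.0, 235.8], [281.6, 229.8]] [[317.7, 197.7], [317.7, 198.8]]
((281.5181579589844, 430.23773193359375), (84.18788146972656, 90.96257019042969), 67.4132080078125) [499.5 344.2  14. ]
[[ 0.428 -0.     0.904]
 [-0.904  0.001  0.428]
 [-0.001 -1.     0.   ]] [ 235.53599453 -496.56881255  230.69836222]
```

View pics/sc.png

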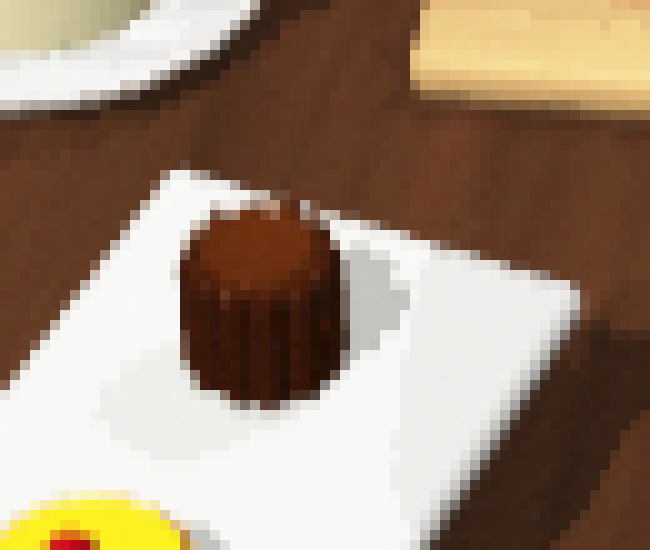

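```bash
cat >> h.py <<'E'
def to(P,yaw):  # yaw: direction of tool z in world (forward)
    R,p=toolT(get_obs())
    d=R.T@(np.array(P)-p)/200
    f=np.array([np.cos(yaw),np.sin(yaw),0]); y=np.array([0,0,-1.]); x=np.cross(y,f)
    rv=Ro.from_matrix(R.T@np.c_[x,y,f]).as_rotvec()/(np.pi/2)
    print("xyz",d.round(3),"r",rv.round(4),"pos",p.round(1))
E
python3 -c "
from h import *
to((510,-308.5,110),-0.013)"
```

```text
xyz [-0.261  0.604  1.643] r [ 1.000e-04  2.902e-01 -8.000e-04] pos [ 235.5 -496.6  230.7]
```

```bash
python3 -m creep '[{"x":-0.03,"y":0.0,"z":0.17,"ry":0.06,"jaw":1},{"x":-0.06,"y":0.05,"z":0.36,"ry":0.12,"jaw":1},{"x":-0.09,"y":0.1,"z":0.55,"ry":0.18,"jaw":1},{"x":-0.12,"y":0.15,"z":0.74,"ry":0.24,"jaw":1},{"x":-0.15,"y":0.2,"z":0.92,"ry":0.29,"jaw":1}]'
python3 -c "
from h import *
to((510,-308.5,110),-0.013)"
```

```text
xyz [-0.261  0.604  1.643] r [ 1.000e-04  2.902e-01 -8.000e-04] pos [ 235.5 -496.6  230.7]invalid input
```

```bash
python3 -m creep '[{"x":-0.03,"y":0.0,"z":0.17,"rx":0,"ry":0.06,"rz":0,"jaw":1},{"x":-0.06,"y":0.05,"z":0.36,"rx":0,"ry":0.12,"rz":0,"jaw":1},{"x":-0.09,"y":0.1,"z":0.55,"rx":0,"ry":0.18,"rz":0,"jaw":1},{"x":-0.12,"y":0.15,"z":0.74,"rx":0,"ry":0.24,"rz":0,"jaw":1},{"x":-0.15,"y":0.2,"z":0.92,"rx":0,"ry":0.29,"rz":0,"jaw":1}]'
python3 -c "
from h import *
to((510,-308.5,110),-0.013)"
```

```text
time_s: 0.57
position: [390.3, -389.7, 190.7]
tool_rot: [0.496, -0.496, 0.504, -0.504]
wrist_force: [0.3, -0.0, -0.4]
opening: 1.001
xyz [-0.416  0.404  0.591] r [-0.     -0.0028 -0.0001] pos [ 390.3 -389.7  190.7]
```

```bash
python3 -m creep '[{"x":-0.1,"y":0.1,"z":0.15,"rx":0,"ry":0,"rz":0,"jaw":1},{"x":-0.21,"y":0.2,"z":0.3,"rx":0,"ry":0,"rz":0,"jaw":1},{"x":-0.32,"y":0.3,"z":0.45,"rx":0,"ry":0,"rz":0,"jaw":1},{"x":-0.416,"y":0.4,"z":0.591,"rx":0,"ry":-0.003,"rz":0,"jaw":1},{"x":-0.416,"y":0.4,"z":0.591,"rx":0,"ry":-0.003,"rz":0,"jaw":1}]'
python3 -c "
from h import *
to((510,-308.5,13),-0.013)
grab('wrist','w1.png')"
```

```text
time_s: 0.98
position: [510.5, -303.8, 106.8]
tool_rot: [0.5, -0.499, 0.502, -0.498]
wrist_force: [0.1, -1.5, -0.8]
opening: 1.001
xyz [ 0.026  0.469 -0.001] r [ 0.0018  0.0075 -0.0035] pos [ 510.5 -303.8  106.8]
```

View pics/w1.png

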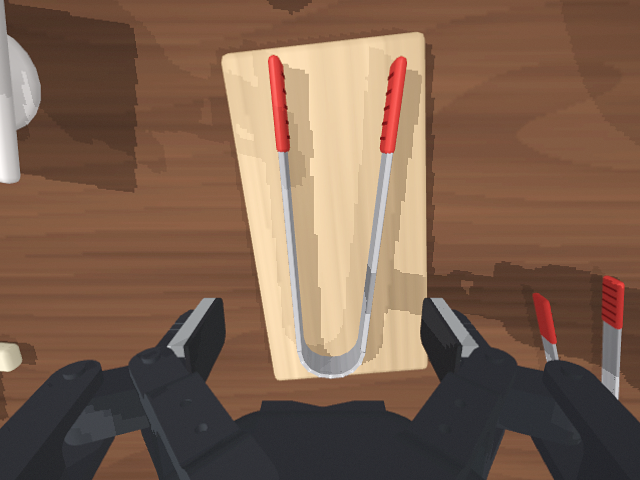

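The wrist view shows the large tongs with jaws at (280,105) and (393,105) and the bow at (331,370), roughly centred between the fingers. Next I'll measure them.

```bash
python3 - <<'E'
from h import *
m=grab('wrist','w2.png'); m=load('w2.png'); p=m["pix"]; hsv=cv2.cvtColor(p,cv2.COLOR_BGR2HSV)
st=cv2.inRange(hsv,(0,0,90),(180,45,255)); 
A=[];B=[]
for v in range(165,330,12):
    xs=np.nonzero(st[v,270:400])[0]+270; g=np.split(xs,np.nonzero(np.diff(xs)>8)[0]+1); g=[q for q in g if len(q)>3]
    if len(g)<2: continue
    l,r=g[0],g[-1]
    # outer top edges
    a=onz(m,(l[0],v),36); b=onz(m,(r[-1],v),36)
    print(v,l[0],l[-1],r[0],r[-1],a[:2].round(1),b[:2].round(1),((a+b)/2)[:2].round(1),round(np.linalg.norm(a-b),1)); A.append((a+b)/2)
A=np.array(A); print(np.polyfit(A[:,0],A[:,1],1))
for uv in((331,376),(331,362)): print("bow",onz(m,uv,36).round(1),onz(m,uv,16).round(1))
print("tips",onz(m,(274,56),37).round(1),onz(m,(402,57),37).round(1))
to((510,-308.5,13),-0.013)
E
```

```text
165 276 285 376 386 [ 566.9 -275.6] [ 566.8 -344.5] [ 566.9 -310. ] 68.9
177 277 286 375 384 [ 559.5 -275.9] [ 559.3 -343.6] [ 559.4 -309.7] 67.7
189 278 287 373 383 [ 551.9 -276.2] [ 551.7 -343.3] [ 551.8 -309.8] 67.1
201 280 288 372 381 [ 544.2 -277.2] [ 544.  -342.4] [ 544.1 -309.8] 65.3
213 281 289 370 380 [ 536.2 -277.5] [ 536.1 -342.2] [ 536.2 -309.8] 64.7
225 282 290 369 378 [ 528.1 -277.8] [ 528.  -341.2] [ 528.1 -309.5] 63.4
237 283 291 367 376 [ 519.8 -278.2] [ 519.7 -340.3] [ 519.8 -309.2] 62.1
249 284 292 366 375 [ 511.4 -278.5] [ 511.3 -340. ] [ 511.3 -309.3] 61.4
261 286 293 364 373 [ 502.7 -279.6] [ 502.6 -339. ] [ 502.7 -309.3] 59.4
273 287 295 363 372 [ 493.9 -280. ] [ 493.8 -338.7] [ 493.8 -309.3] 58.7
285 288 296 361 370 [ 484.8 -280.4] [ 484.8 -337.6] [ 484.8 -309. ] 57.3
297 289 297 360 368 [ 475.6 -280.8] [ 475.5 -336.6] [ 475.5 -308.7] 55.8
309 290 298 358 367 [ 466.1 -281.2] [ 466.  -336.2] [ 466.1 -308.7] 55.0
321 292 299 357 365 [ 456.4 -282.3] [ 456.4 -335.1] [ 456.4 -308.7] 52.8
[-1.23072907e-02 -3.03011199e+02]
bow [ 408.9 -310.7   36. ] [ 392.6 -311.2   16. ]
bow [ 421.5 -310.7   36. ] [ 406.3 -311.2   16. ]
tips [ 627.7 -277.3   37. ] [ 626.9 -350.1   37. ]
xyz [0.005 0.484 0.01 ] r [ 0.0017  0.005  -0.001 ] pos [ 508.3 -307.6  109.8]
```

```bash
python3 -m creep '[{"x":0.009,"y":0.1,"z":0.012,"rx":0,"ry":0.003,"rz":0,"jaw":1},{"x":0.009,"y":0.2,"z":0.012,"rx":0,"ry":0.003,"rz":0,"jaw":1},{"x":0.009,"y":0.3,"z":0.012,"rx":0,"ry":0.003,"rz":0,"jaw":1},{"x":0.009,"y":0.38,"z":0.012,"rx":0,"ry":0.003,"rz":0,"jaw":1},{"x":0.009,"y":0.38,"z":0.012,"rx":0,"ry":0.003,"rz":0,"jaw":1}]'
python3 -c "
from h import *
to((511,-309.3,13),-0.012)"
```

```text
time_s: 1.5
position: [507.9, -311.1, 33.0]
tool_rot: [0.496, -0.497, 0.505, -0.502]
wrist_force: [-0.2, -0.3, -0.7]
opening: 1.002
xyz [-0.009  0.1    0.016] r [ 0.0024 -0.0019 -0.0016] pos [ 507.9 -311.1   33. ]
```

```bash
python3 -c "
from h import *
for i in range(3): to((511,-309.3,13),-0.012); grab('wrist','w3.png')"
```

```text
xyz [-0.009  0.1    0.016] r [ 0.0024 -0.0019 -0.0016] pos [ 507.9 -311.1   33. ]
xyz [-0.011  0.108  0.011] r [ 0.0015 -0.0017 -0.0009] pos [ 508.8 -311.5   34.6]
xyz [-0.014  0.114  0.005] r [ 0.0003 -0.0016 -0.    ] pos [ 509.9 -312.1   35.9]
```

View pics/w3.png

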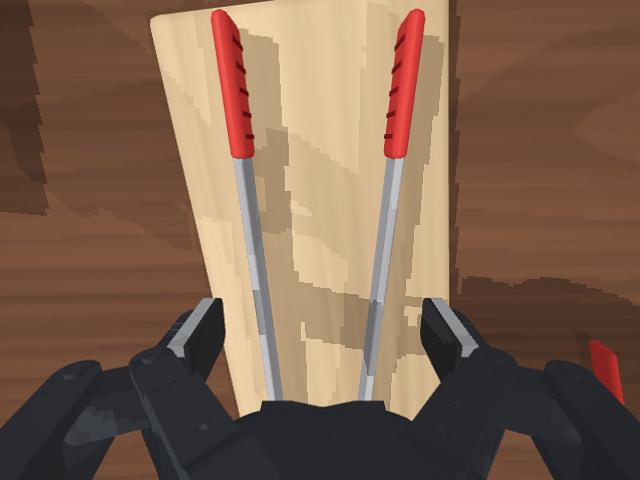

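```bash
python3 -m creep '[{"x":-0.012,"y":0.06,"z":0.005,"rx":0,"ry":-0.001,"rz":0,"jaw":1},{"x":-0.012,"y":0.112,"z":0.005,"rx":0,"ry":-0.001,"rz":0,"jaw":1},{"x":-0.012,"y":0.112,"z":0.005,"rx":0,"ry":-0.001,"rz":0,"jaw":1},{"x":-0.012,"y":0.112,"z":0.005,"rx":0,"ry":-0.001,"rz":0,"jaw":1},{"x":-0.012,"y":0.112,"z":0.005,"rx":0,"ry":-0.001,"rz":0,"jaw":1}]' 20
python3 -c "
from h import *
for i in range(2): to((511,-309.3,13),-0.012); grab('wrist','w4.png')
print(get_obs()['wrist_force'])"
```

```text
time_s: 2.07
position: [511.9, -309.1, 13.5]
tool_rot: [-0.497, 0.497, -0.503, 0.503]
wrist_force: [0.2, 0.2, -1.0]
opening: 0.999
xyz [ 0.001  0.003 -0.005] r [-0.0003  0.0004  0.0003] pos [ 511.9 -309.1   13.5]
xyz [ 0.001  0.003 -0.006] r [-0.0005  0.0005  0.0004] pos [ 512.1 -309.2   13.6]
[-1.07565377  0.41316287 -0.20482653]
```

View pics/w4.png

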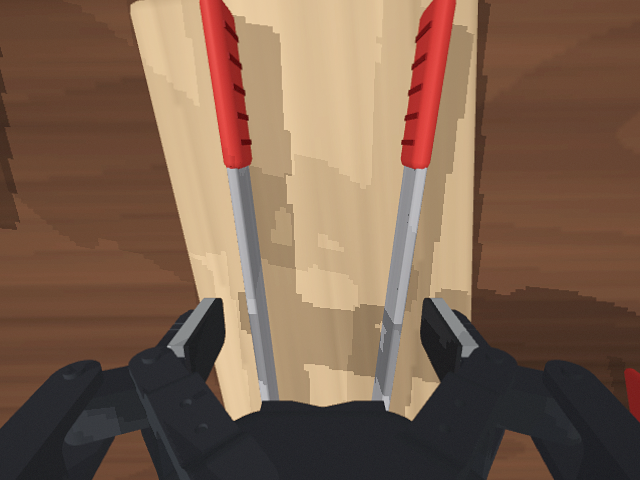

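The pads straddle both arms, centred to about 1–2 mm. I'll close lightly.

```bash
python3 -m creep '[{"x":0,"y":0,"z":0,"rx":0,"ry":0,"rz":0,"jaw":0.6},{"x":0,"y":0,"z":0,"rx":0,"ry":0,"rz":0,"jaw":0.45},{"x":0,"y":0,"z":0,"rx":0,"ry":0,"rz":0,"jaw":0.36},{"x":0,"y":0,"z":0,"rx":0,"ry":0,"rz":0,"jaw":0.34},{"x":0,"y":0,"z":0,"rx":0,"ry":0,"rz":0,"jaw":0.34}]' 20
python3 -c "
from h import *
for i in range(3): to((511,-309.3,13),-0.012); grab('wrist','w5.png')
o=get_obs();print(o['wrist_force'],o['opening'])"
```

```text
time_s: 2.58
position: [512.4, -309.3, 13.9]
tool_rot: [-0.497, 0.497, -0.502, 0.503]
wrist_force: [-0.3, -0.3, 4.7]
opening: 0.668
xyz [-0.     0.004 -0.007] r [-0.0008  0.0005  0.0008] pos [ 512.4 -309.3   13.9]
xyz [-0.001  0.005 -0.007] r [-0.0009  0.0004  0.0009] pos [ 512.4 -309.4   13.9]
xyz [-0.     0.005 -0.007] r [-0.0009  0.0005  0.0008] pos [ 512.4 -309.4   13.9]
[-1.0868927   0.36072711  4.83932052] 0.6741545859497408
```

View pics/w5.png

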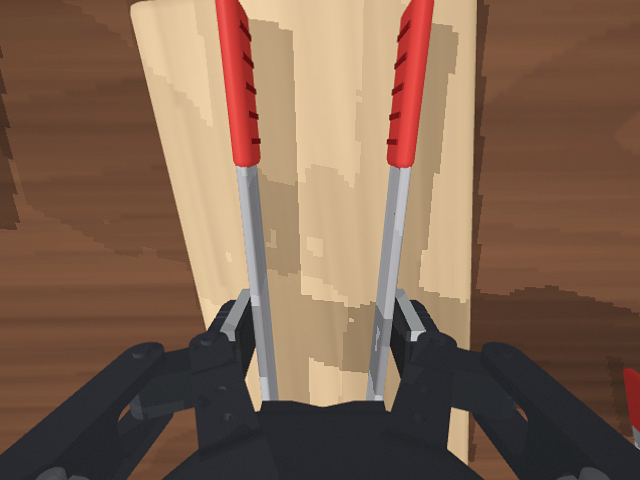

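The pads are on both arms and the opening is 0.67 (57 mm). Lifting gently.

```bash
python3 -m creep '[{"x":0,"y":-0.02,"z":0,"rx":0,"ry":0,"rz":0,"jaw":0.34},{"x":0,"y":-0.06,"z":0,"rx":0,"ry":0,"rz":0,"jaw":0.34},{"x":0,"y":-0.12,"z":0,"rx":0,"ry":0,"rz":0,"jaw":0.34},{"x":0,"y":-0.2,"z":0,"rx":0,"ry":0,"rz":0,"jaw":0.34},{"x":0,"y":-0.28,"z":0,"rx":0,"ry":0,"rz":0,"jaw":0.34}]' 20
python3 -c "
from h import *
for i in range(3): grab('wrist','w6.png')
grab('side','s6.png')
o=get_obs();print(o['wrist_force'],o['opening'],o['position'])"
```

```text
time_s: 3.15
position: [511.5, -308.6, 70.0]
tool_rot: [0.497, -0.497, 0.503, -0.503]
wrist_force: [-0.5, 0.2, -0.7]
opening: 0.671
[-0.44891879  0.09313728 -0.7639458 ] 0.6647916891464385 [ 512.10088158 -309.01402024   69.54029921]
```

View pics/w6.png

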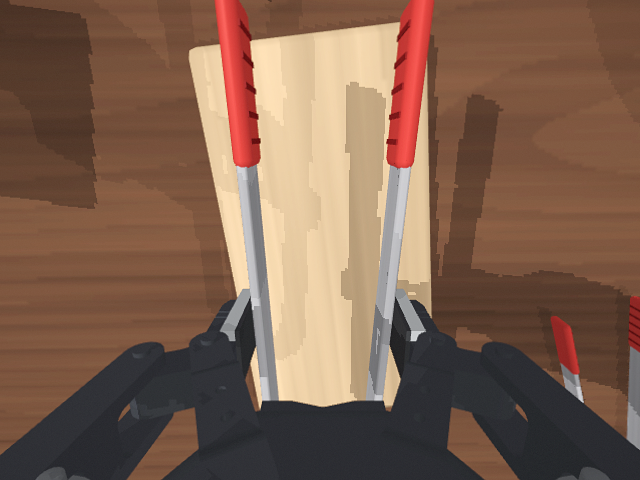

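View pics/s6.png

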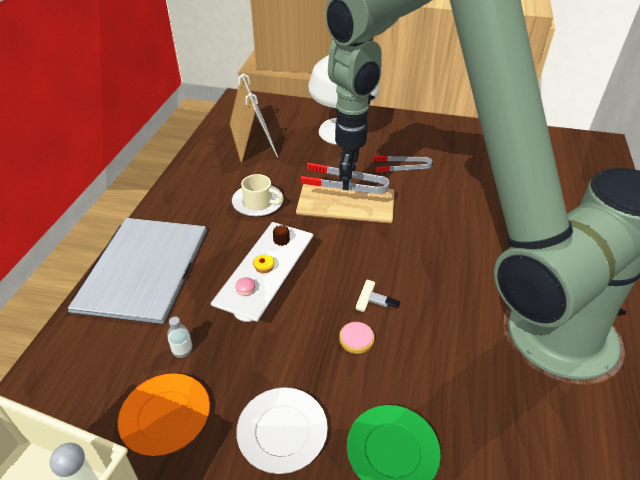

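Tongs are lifted level and symmetric in the pads. Now moving to above the canelé.

```bash
python3 -m creep '[{"x":-0.05,"y":-0.12,"z":0,"rx":0,"ry":0.0,"rz":0,"jaw":0.34},{"x":-0.18,"y":-0.24,"z":0,"rx":0,"ry":0.02,"rz":0,"jaw":0.34},{"x":-0.36,"y":-0.34,"z":0,"rx":0,"ry":0.04,"rz":0,"jaw":0.34},{"x":-0.54,"y":-0.4,"z":0,"rx":0,"ry":0.06,"rz":0,"jaw":0.34},{"x":-0.7,"y":-0.4,"z":0,"rx":0,"ry":0.08,"rz":0,"jaw":0.34}]' 20
python3 -c "
from h import *
to((533.4,-63.4,115),-0.172)"
```

```text
time_s: 3.77
position: [514.0, -167.6, 150.7]
tool_rot: [-0.465, 0.464, -0.533, 0.534]
wrist_force: [1.4, 0.5, -1.4]
opening: 0.668
xyz [-0.53   0.178  0.023] r [-0.0017  0.0211  0.0003] pos [ 514.  -167.6  150.7]
```

```bash
python3 -m creep '[{"x":-0.12,"y":0,"z":0.005,"rx":0,"ry":0.005,"rz":0,"jaw":0.34},{"x":-0.26,"y":0,"z":0.01,"rx":0,"ry":0.01,"rz":0,"jaw":0.34},{"x":-0.4,"y":0,"z":0.018,"rx":0,"ry":0.015,"rz":0,"jaw":0.34},{"x":-0.5,"y":0,"z":0.023,"rx":0,"ry":0.021,"rz":0,"jaw":0.34},{"x":-0.53,"y":0,"z":0.023,"rx":0,"ry":0.021,"rz":0,"jaw":0.34}]' 20
python3 -c "
from h import *
for i in range(5): grab('wrist','w7.png')
to((533.4,-63.4,115),-0.172)
grab('top','t7.png')"
```

```text
time_s: 4.18
position: [531.7, -61.4, 147.8]
tool_rot: [0.457, -0.457, 0.541, -0.539]
wrist_force: [-0.2, -0.2, -0.7]
opening: 0.671
xyz [-0.011  0.167  0.005] r [0.0004 0.0007 0.0003] pos [532.  -65.4 148.5]
```

View pics/w7.png

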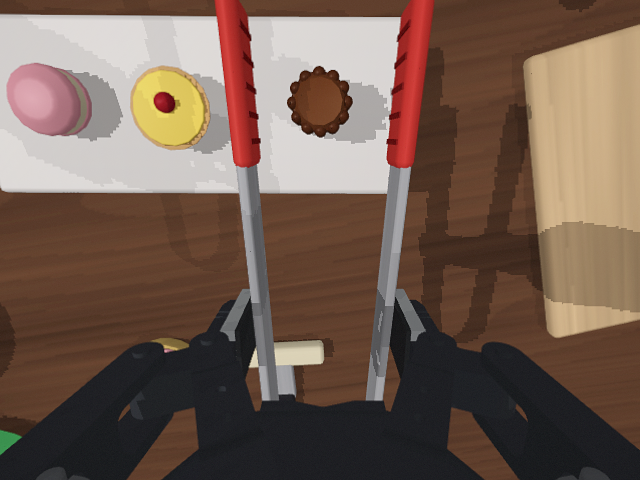

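View pics/t7.png

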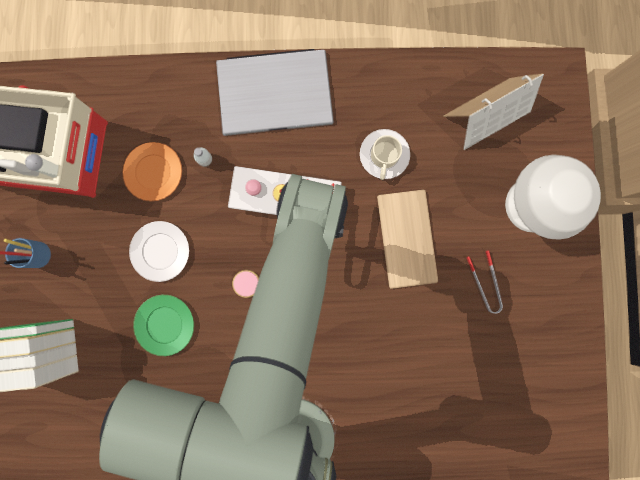

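The wrist view shows the canelé top at about (319,101), with red jaws either side. I'll cast these to world points.

```bash
python3 - <<'E'
from h import *
m=load('w7.png'); hsv=cv2.cvtColor(m["pix"],cv2.COLOR_BGR2HSV)
k=cv2.inRange(hsv,(0,80,0),(25,255,150)); k2=np.zeros_like(k);k2[55:145,280:362]=k[55:145,280:362]
c=max(cv2.findContours(k2,0,1)[0],key=cv2.contourArea); e=cv2.minEnclosingCircle(c); print(e,cv2.boundingRect(c))
C=onz(m,(320,101),92); print("can",C.round(1), onz(m,e[0],90).round(1))
R,p=toolT(get_obs())
zt=p[2]+1+22
def loc(uv,z): return (R.T@(onz(m,uv,z)-p)).round(1)
print("canele in tool",loc((320,101),92),"jaw rear outer",loc((234,160),zt),loc((413,160),zt),"inner rear",loc((260,160),zt),loc((387,160),zt), "inner mid",loc((250,60),zt),loc((400,60),zt))
to((533.4,-63.4,115),-0.172)
E
```

```text
((320.0, 101.0), 35.057193756103516) (287, 66, 66, 71)
can [624.6 -78.4  92. ] [624.8 -78.4  90. ]
canele in tool [-3.2 56.5 93.4] jaw rear outer [-32.3 -23.   66.7] [ 29.5 -23.   66.8] inner rear [-23.3 -23.   66.7] [ 20.6 -23.   66.8] inner mid [-24.8 -23.1  97.7] [ 22.9 -23.   97.8]
xyz [-0.012  0.168  0.005] r [0.0003 0.0004 0.0002] pos [532.1 -65.5 148.6]
```

```bash
python3 -m creep '[{"x":-0.01,"y":0.06,"z":0,"rx":0,"ry":0,"rz":0,"jaw":0.34},{"x":-0.01,"y":0.12,"z":0,"rx":0,"ry":0,"rz":0,"jaw":0.34},{"x":-0.01,"y":0.18,"z":0,"rx":0,"ry":0,"rz":0,"jaw":0.34},{"x":-0.01,"y":0.2,"z":0,"rx":0,"ry":0,"rz":0,"jaw":0.34},{"x":-0.01,"y":0.2,"z":0,"rx":0,"ry":0,"rz":0,"jaw":0.34}]' 20
python3 - <<'E'
from h import *
for i in range(5): grab('wrist','w8.png')
m=load('w8.png'); hsv=cv2.cvtColor(m["pix"],cv2.COLOR_BGR2HSV)
k=cv2.inRange(hsv,(0,80,0),(25,255,150)); k2=np.zeros_like(k);k2[10:145,265:380]=k[10:145,265:380]
c=max(cv2.findContours(k2,0,1)[0],key=cv2.contourArea); e=cv2.minEnclosingCircle(c); print(e,cv2.boundingRect(c))
R,p=toolT(get_obs())
print("canele in tool",(R.T@(onz(m,e[0],91)-p)).round(1),p)
E
```

```text
time_s: 4.9
position: [531.6, -63.2, 107.8]
tool_rot: [0.455, -0.456, 0.542, -0.54]
wrist_force: [-0.9, -0.1, -1.3]
opening: 0.676
((323.0, 94.5), 43.546051025390625) (284, 51, 81, 88)
canele in tool [-0.8 18.8 92.7] [533.23616138 -62.78915502 109.6384833 ]
```

View pics/w8.png

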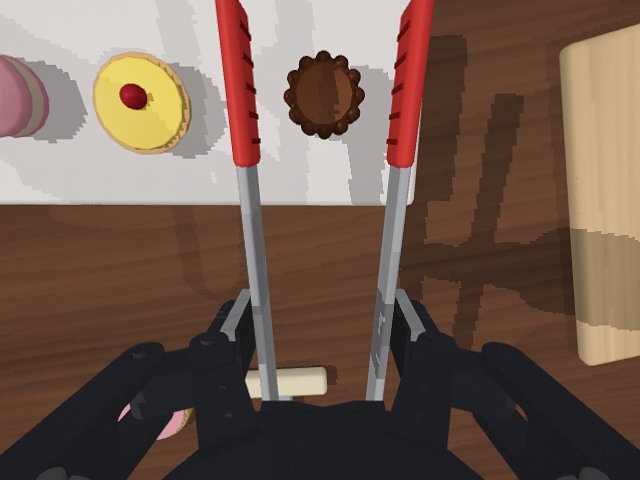

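The canelé at (323,95) is centred between the jaws. Descending 47 mm.

```bash
python3 -m creep '[{"x":-0.001,"y":0.06,"z":0,"rx":0,"ry":0,"rz":0,"jaw":0.34},{"x":-0.001,"y":0.12,"z":0,"rx":0,"ry":0,"rz":0,"jaw":0.34},{"x":-0.001,"y":0.18,"z":0,"rx":0,"ry":0,"rz":0,"jaw":0.34},{"x":-0.001,"y":0.22,"z":0,"rx":0,"ry":0,"rz":0,"jaw":0.34},{"x":-0.001,"y":0.235,"z":0,"rx":0,"ry":0,"rz":0,"jaw":0.34}]' 20
python3 - <<'E'
from h import *
for i in range(5): grab('wrist','w9.png')
grab('side','s9.png')
o=get_obs(); print(o['position'],o['wrist_force'])
x=load('s9.png')["pix"][180:300,220:380]; cv2.imwrite("pics/s9c.png",cv2.resize(x,None,fx=5,fy=5))
E
```

```text
time_s: 5.57
position: [532.2, -62.1, 61.1]
tool_rot: [0.456, -0.456, 0.541, -0.54]
wrist_force: [-0.6, 0.5, -1.1]
opening: 0.671
[533.29034728 -62.37266502  62.59830022] [-0.21980776  0.91533248 -0.80555101]
```

View pics/w9.png

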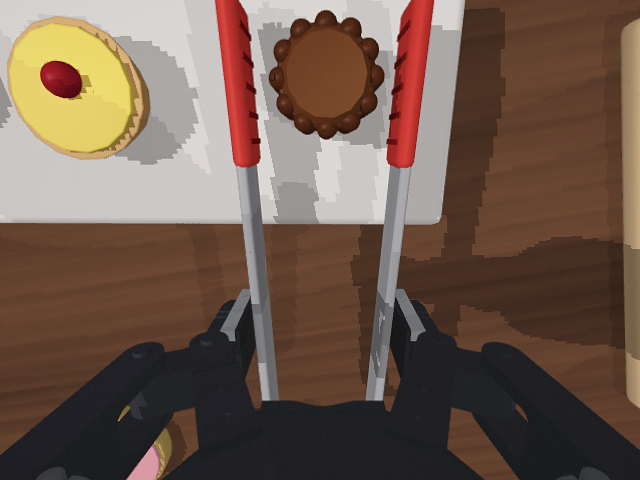

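View pics/s9c.png

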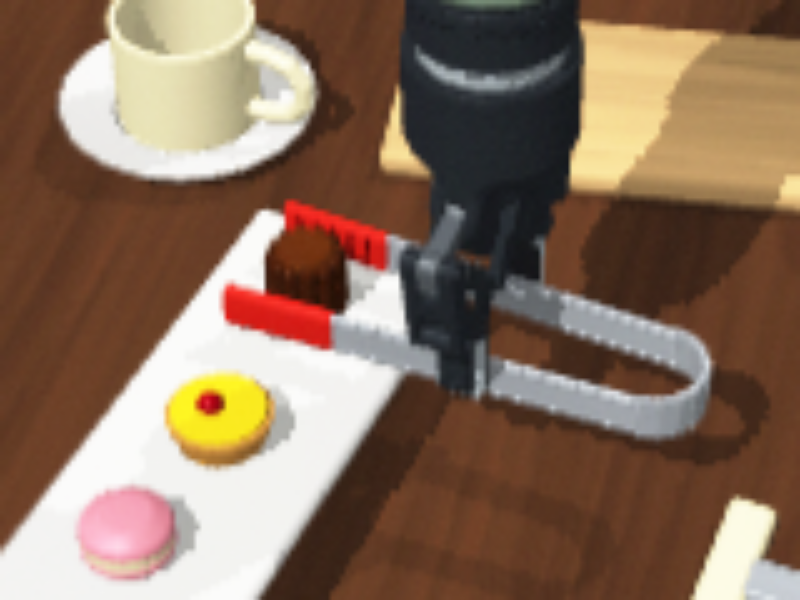

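The jaws flank the canelé symmetrically. Closing at 30 N.

```bash
python3 -m creep '[{"x":0,"y":0,"z":0,"rx":0,"ry":0,"rz":0,"jaw":0.26},{"x":0,"y":0,"z":0,"rx":0,"ry":0,"rz":0,"jaw":0.2},{"x":0,"y":0,"z":0,"rx":0,"ry":0,"rz":0,"jaw":0.14},{"x":0,"y":0,"z":0,"rx":0,"ry":0,"rz":0,"jaw":0.08},{"x":0,"y":0,"z":0,"rx":0,"ry":0,"rz":0,"jaw":-0.1}]' 30
python3 -m creep '[{"x":0,"y":0,"z":0,"rx":0,"ry":0,"rz":0,"jaw":-0.3},{"x":0,"y":0,"z":0,"rx":0,"ry":0,"rz":0,"jaw":-0.3},{"x":0,"y":0,"z":0,"rx":0,"ry":0,"rz":0,"jaw":-0.3},{"x":0,"y":0,"z":0,"rx":0,"ry":0,"rz":0,"jaw":-0.3},{"x":0,"y":0,"z":0,"rx":0,"ry":0,"rz":0,"jaw":-0.3}]' 30
python3 - <<'E'
from h import *
grab('wrist','w10.png')
E
```

```text
time_s: 6.28
position: [532.9, -62.2, 62.1]
tool_rot: [-0.456, 0.456, -0.54, 0.541]
wrist_force: [-0.5, 0.3, 0.2]
opening: 0.551
time_s: 6.7
position: [532.9, -62.3, 62.0]
tool_rot: [-0.456, 0.456, -0.541, 0.541]
wrist_force: [-0.7, -0.9, 1.6]
opening: 0.558
```

View pics/w10.png

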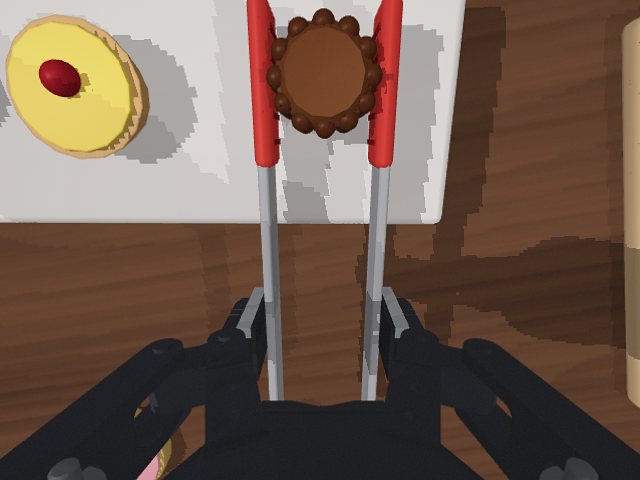

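The arms are parallel and both jaws touch the canelé, with the opening stalled at 47 mm. Lifting.

```bash
python3 -m creep '[{"x":0,"y":-0.02,"z":0,"rx":0,"ry":0,"rz":0,"jaw":-0.3},{"x":0,"y":-0.06,"z":0,"rx":0,"ry":0,"rz":0,"jaw":-0.3},{"x":0,"y":-0.12,"z":0,"rx":0,"ry":0,"rz":0,"jaw":-0.3},{"x":0,"y":-0.2,"z":0,"rx":0,"ry":0,"rz":0,"jaw":-0.3},{"x":0,"y":-0.27,"z":0,"rx":0,"ry":0,"rz":0,"jaw":-0.3}]' 30
python3 -m creep '[{"x":0,"y":-0.06,"z":0,"rx":0,"ry":0,"rz":0,"jaw":-0.3},{"x":0,"y":-0.12,"z":0,"rx":0,"ry":0,"rz":0,"jaw":-0.3},{"x":0,"y":-0.16,"z":0,"rx":0,"ry":0,"rz":0,"jaw":-0.3},{"x":0,"y":-0.18,"z":0,"rx":0,"ry":0,"rz":0,"jaw":-0.3},{"x":0,"y":-0.18,"z":0,"rx":0,"ry":0,"rz":0,"jaw":-0.3}]' 30
python3 - <<'E'
from h import *
grab('wrist','w11.png'); grab('side','s11.png')
x=load('s11.png')["pix"][150:300,200:400]; cv2.imwrite("pics/s11c.png",cv2.resize(x,None,fx=4,fy=4))
E
```

```text
time_s: 7.17
position: [532.4, -62.2, 116.9]
tool_rot: [0.456, -0.456, 0.541, -0.54]
wrist_force: [0.1, -0.1, -1.1]
opening: 0.553
time_s: 7.58
position: [533.2, -62.4, 152.9]
tool_rot: [-0.456, 0.455, -0.54, 0.541]
wrist_force: [0.1, 0.5, -1.6]
opening: 0.552
```

View pics/w11.png

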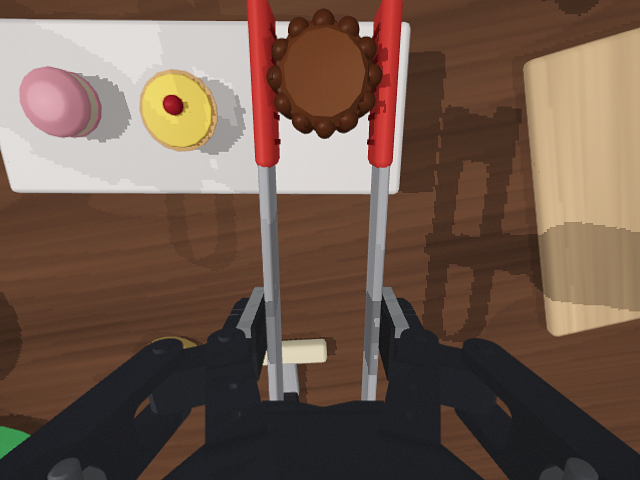

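View pics/s11c.png

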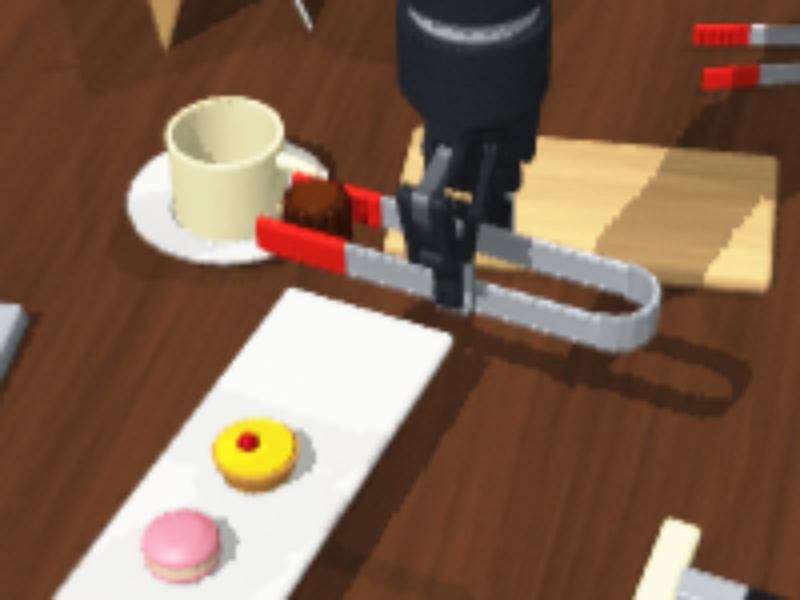

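Held level and upright, with the other two pastries still in place. Carrying it to the plate in two legs, then lowering.

```bash
python3 -c "
from h import *
to((500,110,155),0.2)"
```

```text
xyz [-0.821 -0.017 -0.305] r [ 4.000e-04 -2.355e-01 -1.000e-04] pos [532.4 -62.2 151.5]
```

```bash
python3 -m creep '[{"x":-0.06,"y":0,"z":-0.02,"rx":0,"ry":-0.02,"rz":0,"jaw":-0.3},{"x":-0.18,"y":0,"z":-0.07,"rx":0,"ry":-0.06,"rz":0,"jaw":-0.3},{"x":-0.34,"y":-0.01,"z":-0.13,"rx":0,"ry":-0.11,"rz":0,"jaw":-0.3},{"x":-0.51,"y":-0.02,"z":-0.19,"rx":0,"ry":-0.16,"rz":0,"jaw":-0.3},{"x":-0.67,"y":-0.02,"z":-0.25,"rx":0,"ry":-0.21,"rz":0,"jaw":-0.3}]' 30
python3 -c "
from h import *
to((423.7,291,152),0.6)"
```

```text
time_s: 8.1
position: [504.9, 80.3, 155.4]
tool_rot: [-0.539, 0.539, -0.458, 0.457]
wrist_force: [1.4, -0.5, -1.8]
opening: 0.552
xyz [-1.106  0.018 -0.228] r [ 0.0005 -0.2773 -0.0006] pos [504.9  80.3 155.4]
```

```bash
python3 -m creep '[{"x":-0.16,"y":0.0,"z":-0.03,"rx":0,"ry":-0.05,"rz":0,"jaw":-0.3},{"x":-0.33,"y":0,"z":-0.07,"rx":0,"ry":-0.1,"rz":0,"jaw":-0.3},{"x":-0.5,"y":0,"z":-0.1,"rx":0,"ry":-0.15,"rz":0,"jaw":-0.3},{"x":-0.66,"y":0,"z":-0.13,"rx":0,"ry":-0.2,"rz":0,"jaw":-0.3},{"x":-0.78,"y":0,"z":-0.16,"rx":0,"ry":-0.24,"rz":0,"jaw":-0.3}]' 30
python3 -c "
from h import *
to((423.7,291,125),0.6)"
```

```text
time_s: 8.52
position: [447.5, 229.8, 155.2]
tool_rot: [-0.616, 0.616, -0.348, 0.347]
wrist_force: [0.4, 0.1, -1.2]
opening: 0.551
xyz [-0.323  0.151  0.057] r [ 0.0008 -0.0357 -0.0009] pos [447.5 229.8 155.2]
```

```bash
python3 -m creep '[{"x":-0.1,"y":0.03,"z":0.02,"rx":0,"ry":-0.01,"rz":0,"jaw":-0.3},{"x":-0.19,"y":0.06,"z":0.03,"rx":0,"ry":-0.02,"rz":0,"jaw":-0.3},{"x":-0.26,"y":0.1,"z":0.045,"rx":0,"ry":-0.03,"rz":0,"jaw":-0.3},{"x":-0.3,"y":0.13,"z":0.055,"rx":0,"ry":-0.036,"rz":0,"jaw":-0.3},{"x":-0.323,"y":0.15,"z":0.057,"rx":0,"ry":-0.036,"rz":0,"jaw":-0.3}]' 30
python3 -c "
from h import *
for i in range(5): grab('wrist','w12.png')
to((423.7,291,92),0.6)"
```

```text
time_s: 8.93
position: [424.9, 289.5, 124.6]
tool_rot: [-0.624, 0.625, -0.332, 0.331]
wrist_force: [-0.1, 0.3, -0.6]
opening: 0.553
xyz [-0.021  0.17  -0.004] r [ 0.     -0.0047  0.0002] pos [426.7 288.  126. ]
```

View pics/w12.png

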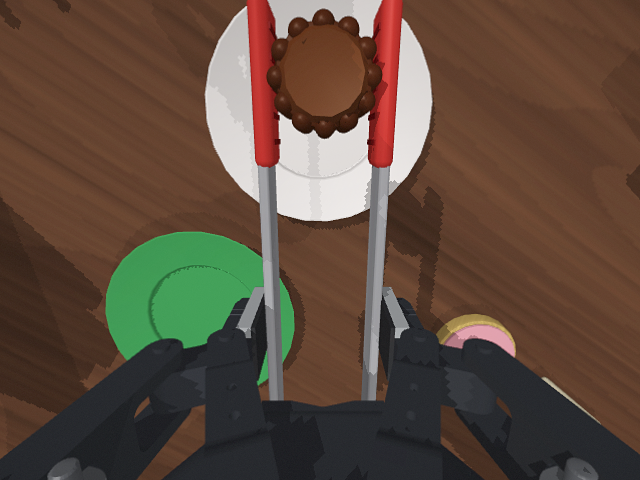

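```bash
python3 -m creep '[{"x":-0.005,"y":0.04,"z":-0.002,"rx":0,"ry":-0.002,"rz":0,"jaw":-0.3},{"x":-0.01,"y":0.09,"z":-0.004,"rx":0,"ry":-0.004,"rz":0,"jaw":-0.3},{"x":-0.016,"y":0.13,"z":-0.004,"rx":0,"ry":-0.004,"rz":0,"jaw":-0.3},{"x":-0.016,"y":0.155,"z":-0.004,"rx":0,"ry":-0.004,"rz":0,"jaw":-0.3},{"x":-0.016,"y":0.168,"z":-0.004,"rx":0,"ry":-0.004,"rz":0,"jaw":-0.3}]' 30
python3 -m creep '[{"x":0,"y":0,"z":0,"rx":0,"ry":0,"rz":0,"jaw":-0.3},{"x":0,"y":0,"z":0,"rx":0,"ry":0,"rz":0,"jaw":-0.3},{"x":0,"y":0,"z":0,"rx":0,"ry":0,"rz":0,"jaw":-0.3},{"x":0,"y":0,"z":0,"rx":0,"ry":0,"rz":0,"jaw":-0.3},{"x":0,"y":0,"z":0,"rx":0,"ry":0,"rz":0,"jaw":-0.3}]' 30
python3 - <<'E'
from h import *
for n in('wrist','side','top'): grab(n,n+'13.png')
to((423.7,291,92),0.6)
R,p=toolT(get_obs()); f=R[:,2]
C=p+93*f; print("canele est",C.round(1))
m=load('wrist13.png'); print("canele wrist",onz(m,(325,72),p[2]-7+37).round(1))
s=load('side13.png'); print("proj bottom/top side",proj(s,[C+[0,0,-7],C+[0,0,30]]).round(0))
E
```

```text
time_s: 9.6
position: [423.1, 290.2, 90.9]
tool_rot: [-0.625, 0.626, -0.33, 0.33]
wrist_force: [0.6, -0.0, -1.3]
opening: 0.552
time_s: 10.02
position: [424.2, 290.9, 92.6]
tool_rot: [0.626, -0.625, 0.33, -0.33]
wrist_force: [0.5, -0.1, -1.1]
opening: 0.556
xyz [-0.002  0.002 -0.001] r [-0.0003 -0.0001  0.    ] pos [424.  290.8  92.5]
canele est [500.8 343.3  92.5]
canele wrist [502.  343.9 122.5]
proj bottom/top side [[279. 408.]
 [278. 396.]]
```

View pics/wrist13.png

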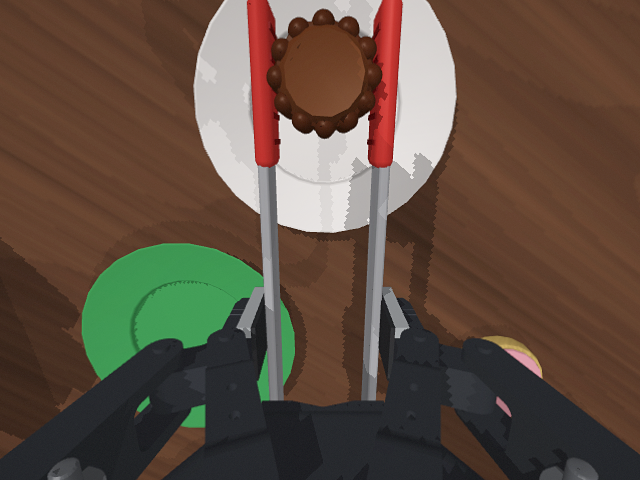

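View pics/side13.png

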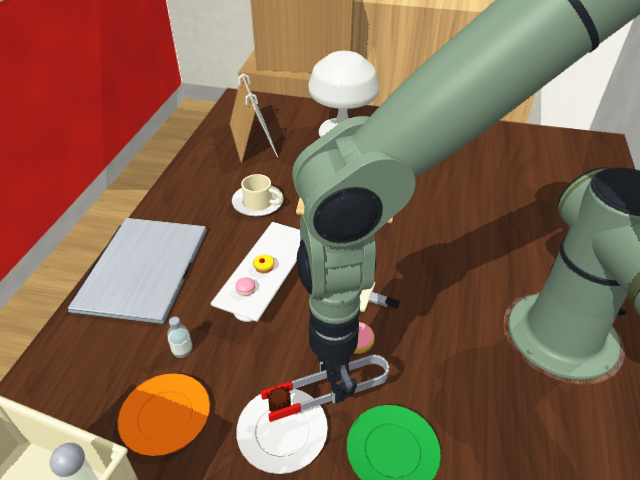

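View pics/top13.png

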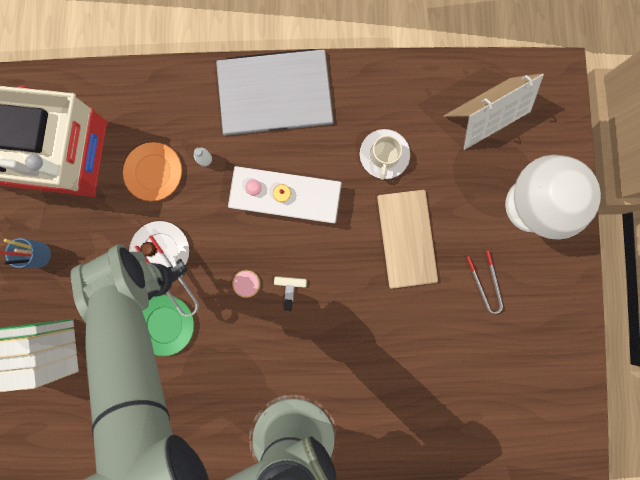

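```bash
python3 - <<'E'
from h import *
m=load('top13.png'); s=load('side13.png'); print(proj(m,[[500.8,343.3,122]]),onz(m,(148,249),122),onz(s,(280,393),122))
o=get_obs(); print(o['position'],o['opening'],abs(o['joint_velocities']).max())
close_job()
E
```

```text
[[146.47127878 248.84643055]] [500.32953631 339.50502013 122.        ] [499.49717524 337.02477719 122.        ]
[424.03228378 290.82570665  92.49626262] 0.5523089152936008 0.001220347278776328
the job is handed in; nothing more can be done
```

I took the larger tongs off the board and closed them on the canelé at 30 N. I lifted it straight off the stand and carried it upright to the white plate. The job is handed in with the canelé still held there, at about 10 s of the 51 s allowed.

**Final position:** from the tool pose, the canelé's centre is at about (501, 343) mm and its underside is about 85 mm above the desk. That is roughly 80 mm above the plate's surface, assuming the plate is about 5 mm thick in the middle. I measured the plate's centre at about (500.5, 343.6) mm. The arm was still, and the gripper was holding at 47 mm with no sign of slipping.

**Checks that disagreed slightly:** the wrist view put the canelé within 2 mm of the pose estimate. Positions I read by eye from the top and side pictures, where the canelé is partly hidden, came out about 4–6 mm lower in y.

**Other objects:** the last pictures show the macaron, tartlet, teacup, perfume and other plates where they were. The compact and clip are seen clear in the top view. I judged these by eye and did not measure them.

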